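# Brass nut to the tote, chrome nut held up in the tongs

### The job

The freshly polished cap nuts in the catch tray must not be touched with bare fingers, so work with the soft-jawed tongs from the holder. With the tongs, take the brass nut out of the tray and lower it into the grey tote so that it stands upright beside the two brass nuts already there; do not drop it. Then pick up the chrome nut with the tongs and hold it up over the tray, a good 15 cm above the table, for the customer to see, and finish while still holding it there; leave the black nut and the nuts in the tote where they stand.

Things in the scene. Friction and masses are not known exactly. Their poses are not given: they have to be found in the camera images.
- tongs_grip (a point): Midway between the two red grips atop the spring scissor tongs (140 g), which stand upright in the holder, jaws down. Each grip is a block 30 mm long (along this point's x axis), 14 mm thick, 30 mm high; fingers close on both from above along its y axis. Greatest width over the grips: 65 mm open (at the start), 42 mm closed on a nut, 35 mm fully shut. Nothing rises more than 17 mm above it
- tongs_jaws (a point): Point between the lower ends of the open jaws, 141 mm below tongs_grip (about 146 mm when closed on a nut: the jaws go down some 5 mm as they close). Jaw pads 18 mm high, 28 mm wide along x, hollowed so that a nut centres itself; they close along y. Open, they are 50 mm apart and 80 mm over their outsides
- tongs_arm (a joint): closing of the tongs, rad: 0 open, 0.30 closed on a nut, 0.44 fully shut. A spring holds them open: about 5 N on the grips begins to close them, 9 N at a nut's width; 30 N holds a nut firmly. With the fingers at 56 mm they can be carried, the jaws still some 44 mm apart; opening the fingers again to 56 mm frees a nut without dropping the tongs
- holder: steel pocket in which the tongs stand, fixed; origin under its centre, x axis across, y axis along the pocket. Pocket 40 x 90 mm inside, rim 61 mm high, foot plate 66 x 116 mm; the tongs stand 5 mm above the table and are lifted straight up out of it
- nut_brass_mid (a point): brass cap nut in the catch tray; the point is at half its height. 58 mm tall; hexagonal foot 41 mm over its corners, 12 mm high; above it a round body 30 mm in diameter (14 to 44 mm above its underside) with a domed top. Close the jaws on the round  lower ends of the open jaws about 24 mm above the nut's underside. About 70 g, z axis upward
- nut_chrome_mid (a point): chrome (bright steel) cap nut in the catch tray, same shape and size as the brass one; the point is at half its height
- nut_black_mid (a point): black cap nut in the catch tray, same shape; to be left where it stands; the point is at half its height
- tray: aluminium catch tray in front of the polishing machine, fixed; origin under its centre. 176 x 216 mm, rim 20 mm high, the green rubber mat inside is 5 mm above the table. The machine behind it (+x) is 172 mm high; its chute ends just above the far edge of the tray
- tote: open grey plastic tote, fixed; origin under its centre, x axis across its short side. 132 mm (x) by 192 mm (y) inside, floor 4 mm above the table, rim 61 mm high. The two brass nuts inside stand 62 to 71 mm from its centre toward +y; the rest of its floor is free
- tote_nut_1_mid (a point): brass cap nut already in the tote, same shape; to be left where it stands; the point is at half its height
- tote_nut_2_mid (a point): second brass cap nut already in the tote; to be left where it stands; the point is at half its height

How it is judged:
By the outcome, as a careful person would: the job done as asked, in the order asked, and still so for the second after the job is handed in, while the arm keeps its last pose, push and grip.
It also fails if it takes over 58 s, if anything falls off the work surface, if the arm or the gripper's body presses on something with over 40 N, if the wrist force passes 120 N, or if a joint passes its speed limit or range.

### The arm

A 6-joint arm with a two-finger parallel gripper is mounted at the origin on a cart in front of the work surface, level with it; the furniture and walls round the work are solid. World frame = base frame: x ahead of the robot, y to its left, z up, the work surface at z = 0. Lengths are in mm, angles in rad, forces in N, time in s.
With the tool pointing down it reaches from about 300 to 875 mm from the base axis. Payload 4.2 kg.
Tool frame: the origin (TCP) lies at the very end of the fingers, on their centre line; the grasp point (between the pads) lies 19 mm behind it; z points along the fingers, y is the line along which they close (so a half turn about z gives the same grasp; the last joint's range is limited). The gripper opens to 85 mm and grips with 20 to 120 N. Pads are 22 mm wide; open, the fingers measure 114 mm over their backs; the gripper's body (76 mm by 85 mm) begins 54 mm behind the grasp point. The pads swing forward as they close: fully open they stand 13 mm farther back than shut.
Start: joints at [1.116, 0.32, 1.565, -0, 1.257, -0.02], TCP at [242.21, 521.513, 231.338] pointing down, gripper open.
Joint ranges: [-3.11, 3.11], [-0.84, 2.01], [0.21, 2.61], [-1.34, 4.49], [0.05, 2.63], [-2.56, 2.56]. Speed limits (rad/s): [2.57, 2.57, 3.14, 3.14, 3.14, 3.14].

### API

Orientations are given as a unit quaternion [x, y, z, w].
In Python, from cell import env, eyes, finish_job gives the robot as it stands.
- The arm moves only by the tool apply_moves, never from a script. Its argument "moves" is text: rows parted by semicolons, each of 7 numbers parted by spaces: the shift along the tool's x, y, z in units of 25 mm (1.0 is 25 mm), then the turn, a rotation vector about the tool's x, y, z in units of 8 degrees (1.0 is 8 degrees), then the opening, from 0 (shut) to 1 (fully open). A call has 1 to 12 rows; each row shifts and turns the commanded pose from where the row before left it, along the tool's axes as they then stand; what a row does not reach is not made up. A row lasts 1/8 s, in which the tool goes at most 62.5 mm and 10.7 degrees, less where a joint would pass 70% of its speed; a pose out of reach is approached as far as the arm can. A call is refused whole if a number of a shift passes 1 or a number of a turn 1, either way. A call with a gripper value outside its range is refused whole. The fingers move at their own pace and stop on an object; "newtons" is the grip in N (left out, the last holds). Time passes only in rows, so rows that do not move let the fingers close. It gives the time, the measured TCP pose, the force, the opening and the grip force at its end, in the units of the state.
- env.sense(): the state, without advancing time (a new reading comes with each control period).
- eyes.capture(name): name is "side" or "top" or "wrist"; returns a dict with "pixels" (400x640x3 uint8, red, green, blue), "mtx" (3x3 intrinsics, pixels), "position" and "orientation" of the camera in the world. Camera axes: x right, y down, z forward; pixel columns grow to the right and rows downward; lengths in mm; the calibration is good to about 2 mm. A picture is of the moment at which its call begins. There is no depth.
- finish_job(): hands the job in; it is judged then, once.
The state is a dict: "time": time; "qpos": joint angles; "qd": joint speeds; "tau": joint torques, N m; "eef_pos": TCP position; "tool_rot": TCP orientation; "contact_force": force on the tool from outside, world axes, zero at the start; "wrist_torque": the same for the moment, N m; "gripper_width": finger opening in mm; "grip_force": force on a finger pad.
Only numpy, scipy, OpenCV 4.12 (cv2) and the standard library are available. Lean on these libraries where they do the work, as an engineer would, in place of code of your own. Each camera call takes 0.05 s, during which the arm holds its last target. There are 200 camera calls.

## Working session

There is one attempt and no reset: what is moved stays moved. The work goes in short steps, Python scripts to look and compute and a tool call to move; the robot and the scene stay as the last step left them, time stands still between calls to the robot, and variables do not carry over. Pictures are saved under pics/ and viewed, at most 10 in all, crops included, and the job is handed in when it is done.

Besides the shell and the picture viewer there is one more tool, called as name(argument=value, ...) on one line, values as JSON. apply_moves: Moves the arm, as the interface text tells. Its arguments: {"type":"object","properties":{"moves":{"type":"string"},"newtons":{"type":"number"}},"required":["moves"]}

```bash
mkdir -p pics; ls; cat > h.py <<'E'
import numpy as np,cv2
from scipy.spatial.transform import Rotation as R
from cell import env,eyes,finish_job
def cap(n,f=None):
    c=eyes.capture(n)
    if f: cv2.imwrite('pics/'+f,c['pixels'][:,:,::-1])
    return c
def ray(c,u,v):
    d=np.linalg.inv(c['mtx'])@np.array([u,v,1.]); return R.from_quat(c['orientation']).apply(d)
def onz(c,u,v,z):
    d=ray(c,u,v);p=np.array(c['position']);return p+d*(z-p[2])/d[2]
def proj(c,P):
    q=R.from_quat(c['orientation']).inv().apply(np.array(P)-c['position']);w=c['mtx']@q;return w[:2]/w[2]
E
python3 - <<'E'
from h import *
s=env.sense();print(s)
a=cap('top','top.png');b=cap('side','side.png')
for c in(a,b):print(c['position'],c['orientation'],c['mtx'].tolist() if hasattr(c['mtx'],'tolist') else c['mtx'])
E
```

```text
pics
{'time': 0.0, 'qpos': array([ 1.11602451e+00,  3.20279734e-01,  1.56570378e+00, -3.50248659e-06,
        1.25739131e+00, -1.99926812e-02]), 'qd': array([ 0.00048574, -0.00045611, -0.00037879,  0.00018608, -0.00076451,
       -0.00080848]), 'tau': array([-2.94526435e-03, -4.15527391e+01, -2.34161496e+01, -4.33083005e-05,
        8.40252964e-03,  3.20858817e-05]), 'eef_pos': array([241.97763029, 521.06648179, 230.47963909]), 'tool_rot': array([ 2.15680754e-01,  9.76463526e-01, -8.66486546e-04, -2.07927672e-04]), 'contact_force': array([-0.6171929 ,  0.03002592, -0.00197158]), 'wrist_torque': array([ 0.00762362,  0.03691325, -0.02823308]), 'grip_force': 0.0, 'gripper_width': 85.46933585603352}
[ 372.89252497  -66.98083154 1149.36187139] [ 0.70842394 -0.70121401  0.06407596 -0.0482566 ] [[495.1261556460095, 0.0, 320.7952895089563], [0.0, 495.1261556460095, 208.90301777347204], [0.0, 0.0, 1.0]]
[  400.89134262 -1054.94860906   815.28223222] [ 0.88395179 -0.04938968  0.03556444 -0.46360011] [[519.4965543876889, 0.0, 321.53373549766184], [0.0, 519.4965543876889, 205.45813052285175], [0.0, 0.0, 1.0]]
```

View pics/top.png

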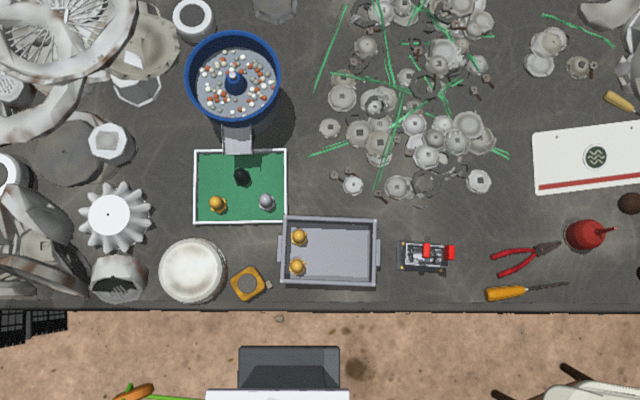

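View pics/side.png

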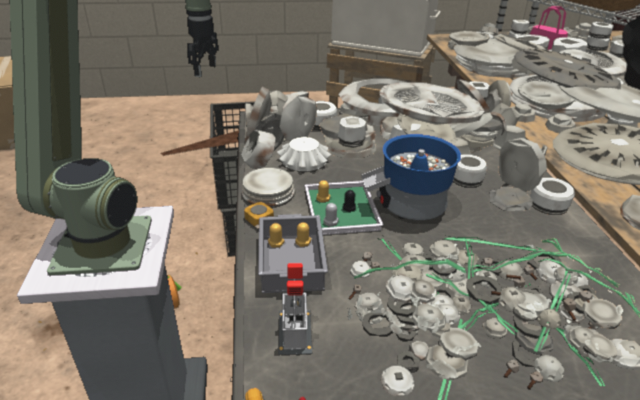

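Top view: tray at about (240,186) with brass (217,204), chrome (266,202) and black (241,177). The tote is at (328,252) with its nuts at (298,237) and (297,267). The holder is at (425,256) with red grips at (427,250) and (448,252). The side view shows the same layout, with grips at (295,271) and (295,288).

```bash
python3 - <<'E'
from h import *
a=cap('top');b=cap('side')
def blobs(c,lo,hi,roi,amin=15):
    h=cv2.cvtColor(c['pixels'],cv2.COLOR_RGB2HSV);m=cv2.inRange(h,lo,hi);z=np.zeros_like(m);x0,y0,x1,y1=roi;z[y0:y1,x0:x1]=m[y0:y1,x0:x1]
    n,l,s,ce=cv2.connectedComponentsWithStats(z)
    return [(ce[i].round(1).tolist(),s[i].tolist()) for i in range(1,n) if s[i,4]>=amin]
br=((15,120,80),(30,255,255))
print('brass top',blobs(a,*br,(195,150,380,285)));print('brass side',blobs(b,*br,(255,175,385,290)))
rd=((0,170,100),(6,255,255))
print('red top',blobs(a,*rd,(395,235,460,275)));print('red side',blobs(b,*rd,(270,255,320,300)))
print('green top',blobs(a,(60,100,50),(85,255,255),(190,140,295,230)))
print('gripZ122?',onz(a,427,250,150),onz(a,448,252,150))
for n,c in(('t',a),('s',b)):
    ro=(185,140,465,290) if n=='t' else (250,170,390,350)
    x0,y0,x1,y1=ro;im=c['pixels'][y0:y1,x0:x1,::-1]
    f=2.85 if n=='t' else 3.3
    cv2.imwrite(f'pics/c{n}.png',cv2.resize(im,None,fx=f,fy=f,interpolation=cv2.INTER_CUBIC))
E
```

```text
brass top [([216.9, 203.6], [209, 196, 18, 17, 194]), ([298.3, 236.7], [291, 229, 16, 17, 175]), ([296.6, 266.0], [289, 258, 16, 17, 191]), ([247.8, 275.7], [230, 266, 35, 19, 263])]
brass side [([323.0, 191.8], [317, 181, 13, 21, 198]), ([263.1, 211.8], [255, 202, 18, 23, 162]), ([275.4, 235.2], [269, 223, 15, 24, 270]), ([302.8, 234.2], [296, 222, 15, 24, 266])]
red top [([426.1, 249.9], [423, 243, 7, 15, 97]), ([449.4, 251.8], [444, 245, 11, 15, 133])]
red side [([294.8, 270.4], [288, 264, 14, 14, 187]), ([294.6, 284.0], [287, 281, 16, 7, 109])]
green top [([239.7, 186.0], [198, 153, 86, 68, 4612])]
gripZ122? [ 451.52129038 -304.86198432  150.        ] [ 447.8996938  -347.57985147  150.        ]
```

View pics/ct.png

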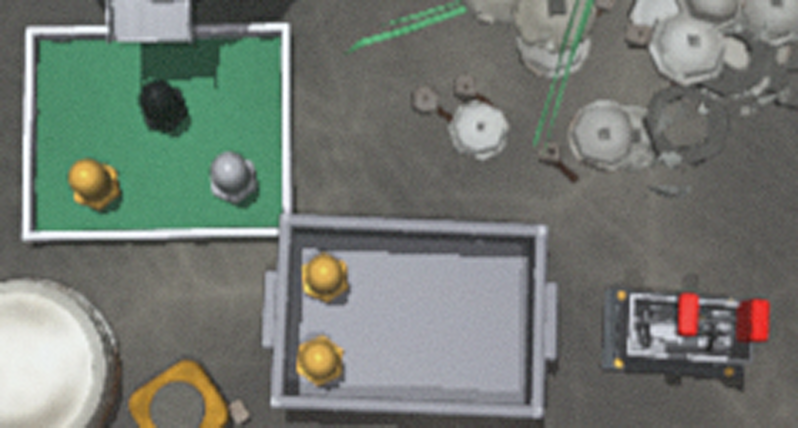

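View pics/cs.png

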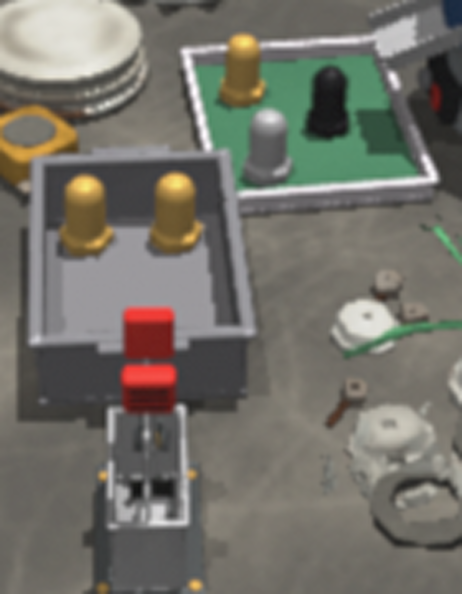

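The crops confirm the upright nuts. Dome centres in the top view are brass (216.9,203.2), chrome (266.4,200.4), black (242.2,176.8), and tote (298.7,235.8) and (297.3,264.9). The grips span columns 423–455.

```bash
python3 - <<'E'
from h import *
a=cap('top');b=cap('side')
T=lambda u,v:(u/2.85+185,v/2.85+140)
S=lambda u,v:(u/3.3+250,v/3.3+170)
for n,u,z,sd in(('brass',(91,180),48,(242,49)),('chrome',(232,172),48,(268,126)),('black',(163,105),48,(330,82)),('t1',(324,273),47,(176,190)),('t2',(320,356),47,(86,192))):
    P=onz(a,*T(*u),z);print(n,P.round(1),'side pred',proj(b,P).round(1),'seen',np.round(S(*sd),1))
for n,u,z in(('tote corners',[(285,216),(547,228),(542,414),(274,406)],61),('tray',[(27,28),(290,27),(290,237),(25,240)],20),('holder rim',[(628,291),(752,299),(746,360),(628,356)],61)):
    P=np.array([onz(a,*T(*q),z)[:2] for q in u]);print(n,P.round(0).tolist(),P.mean(0).round(1))
    d=(P[1]-P[0]+P[2]-P[3]);print('yaw along y',np.degrees(np.arctan2(d[0],-d[1])))
for z in(150,165):
  l,r=onz(a,423,249.9,z),onz(a,455,251.8,z);print('grips',z,l,r,(l+r)/2,'side',proj(b,l),proj(b,r))
d=r-l;print(np.degrees(np.arctan2(d[0],-d[1])))
w=cap('wrist');s=env.sense();rt=R.from_quat(s['tool_rot']);print('wristcam in tool',rt.inv().apply(w['position']-s['eef_pos']),(rt.inv()*R.from_quat(w['orientation'])).as_matrix().round(3).tolist(),w['mtx'].tolist())
E
```

```text
brass [559.9 142.5  48. ] side pred [321.8 185.8] seen [323.3 184.8]
chrome [567.7  31.8  48. ] side pred [330.  208.6] seen [331.2 208.2]
black [621.2  88.   48. ] side pred [346.9 195.6] seen [350.  194.8]
t1 [488.4 -42.1  47. ] side pred [301.9 228. ] seen [303.3 227.6]
t2 [423.7 -40.   47. ] side pred [275.4 229. ] seen [276.1 228.2]
tote corners [[531.0, -11.0], [524.0, -216.0], [381.0, -211.0], [385.0, -6.0]] [ 455.2 -110.9]
yaw along y -1.587935003196937
tray [[691.0, 205.0], [695.0, -10.0], [520.0, -14.0], [515.0, 199.0]] [605.2  95. ]
yaw along y 1.1956232926088255
holder rim [[475.0, -278.0], [470.0, -375.0], [423.0, -369.0], [425.0, -277.0]] [ 448.5 -324.9]
yaw along y -2.2595010918676306
grips 150 [ 451.64124211 -296.71464547  150.        ] [ 448.44902756 -361.88675603  150.        ] [ 450.04513483 -329.30070075  150.        ] side [294.46897722 265.72670723] [295.49993641 289.40322772]
grips 165 [ 450.45925709 -293.26643786  165.        ] [ 447.31495634 -357.46034254  165.        ] [ 448.88710671 -325.3633902   165.        ] side [293.61602483 258.65712725] [294.58924344 281.70734847]
-2.804180498562026
wristcam in tool [  82.46588309    0.99023769 -143.45832553] [[0.0, -0.947, -0.323], [1.0, 0.0, -0.001], [0.001, -0.323, 0.947]] [[307.67653279722265, 0.0, 322.84832303929716], [0.0, 307.67653279722265, 203.3833809031795], [0.0, 0.0, 1.0]]
```

apply_moves(moves="-0.1 -1 0 0 0 -0.93 1; -0.2 -1 0 0 0 -0.93 1; -0.3 -1 0 0 0 -0.93 1; -0.3 -1 0 0 0 0 1; -0.3 -1 0 0 0 0 1; -0.3 -1 0 0 0 0 1; -0.3 -1 0 0 0 0 1; -0.3 -1 0 0 0 0 1; -0.3 -1 0 0 0 0 1; -0.3 -1 0 0 0 0 1; -0.3 -1 0 0 0 0 1; -0.3 -1 0 0 0 0 1")

```text
time: 1.85
eef_pos: [291.6, 217.9, 231.5]
tool_rot: [0.022, 1.0, 0.0, 0.0]
contact_force: [0.4, -0.6, 0.5]
gripper_width: 85.4
grip_force: 0.0
```

apply_moves(moves="-0.3 -1 0 0 0 0 1; -0.3 -1 0 0 0 0 1; -0.3 -1 0 0 0 0 1; -0.3 -1 0 0 0 0 1; -0.3 -1 0 0 0 0 1; -0.3 -1 0 0 0 0 1; -0.3 -1 0 0 0 0 1; -0.3 -1 0 0 0 0 1; -0.3 -1 0 0 0 0 1; -0.3 -1 0 0 0 0 1; -0.3 -1 0 0 0 0 1; 0 0 0 0 0 0 1")

```text
time: 3.35
eef_pos: [361.7, -60.7, 231.3]
tool_rot: [0.024, 1.0, 0.0, 0.0]
contact_force: [0.3, 0.7, -0.6]
gripper_width: 85.4
grip_force: 0.0
```

apply_moves(moves="-0.4 -1 0 0 0 0 1; -0.4 -1 0 0 0 0 1; -0.4 -1 0 0 0 0 1; -0.4 -1 0 0 0 0 1; -0.4 -1 0 0 0 0 1; -0.4 -1 0 0 0 0 1; -0.4 -1 0 0 0 0 1; -0.4 -1 0 0 0 0 1; -0.4 -1 0 0 0 0 1; -0.38 -1 0 0 0 0 1; 0 -0.42 0 0 0 0 1; 0 0 0 0 0 0 1")

```text
time: 4.85
eef_pos: [448.8, -323.9, 231.1]
tool_rot: [0.023, 1.0, 0.001, -0.0]
contact_force: [-0.5, -0.4, -0.2]
gripper_width: 85.4
grip_force: 0.0
```

```bash
python3 - <<'E'
from h import *
c=cap('wrist','w1.png');s=env.sense();print(s['eef_pos'],s['tool_rot'])
h=cv2.cvtColor(c['pixels'],cv2.COLOR_RGB2HSV);m=cv2.inRange(h,(0,150,60),(7,255,255))|cv2.inRange(h,(174,150,60),(180,255,255))
n,l,st,ce=cv2.connectedComponentsWithStats(m)
for i in range(1,n):
    if st[i,4]>100: print(ce[i].round(1),st[i])
for P in([449,-326,146],[449,-326,161]):print(proj(c,P))
E
```

```text
[ 448.75637335 -323.48582591  231.17341133] [ 2.26056113e-02  9.99744257e-01  5.77223464e-04 -2.72458733e-04]
[143.3 173.4] [ 102  139   88   59 1606]
[287.1 210.8] [275 188  25  46 964]
[347.9 212.4] [336 190  25  46 938]
[ 24.7 229.6] [   0  199   59   66 2941]
[ 60.5 309.2] [  0 296 122  27 861]
[624.3 351.2] [613 345  23  13 166]
[319.45694548 208.94064818]
[319.24778259 215.77391155]
```

View pics/w1.png

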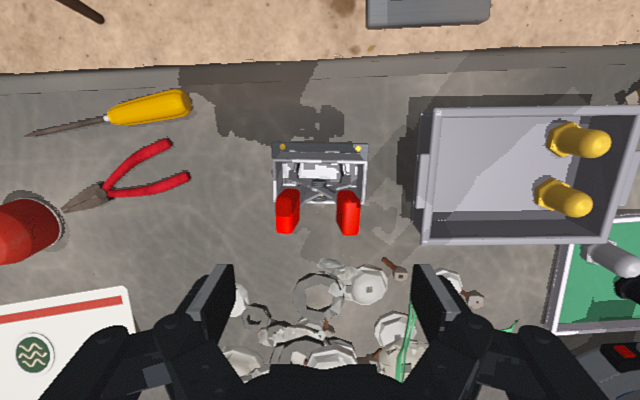

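The wrist view shows the grips at columns 275–361, rows 188–236, close to the prediction.

```bash
python3 - <<'E'
from h import *
c=cap('wrist')
print(onz(c,318,236,161),onz(c,318,188,131),onz(c,275,225,161),onz(c,361,227,161))
print(onz(c,275,215,146),onz(c,361,217,146))
E
```

```text
[ 465.39993026 -327.36642421  161.        ] [ 436.01967539 -326.33427164  131.        ] [ 454.8912534  -359.20301749  161.        ] [ 459.44330311 -294.6278377   161.        ]
[ 452.4934089  -361.18800825  146.        ] [ 457.29064448 -292.85463038  146.        ]
```

apply_moves(moves="-0.09 -0.14 0.5 0 0 0 1; 0 0 0.75 0 0 0 1; 0 0 1 0 0 0 1; 0 0 1 0 0 0 1; 0 0 0.7 0 0 0 1; 0 0 0.3 0 0 0 1; 0 0 0 0 0 0 0.66; 0 0 0 0 0 0 0.66; 0 0 0 0 0 0 0.66; 0 0 0 0 0 0 0.66", newtons=30)

```text
time: 6.2
eef_pos: [453.2, -329.6, 128.6]
tool_rot: [0.023, 1.0, -0.002, 0.003]
contact_force: [-0.8, -1.0, 10.6]
gripper_width: 56.4
grip_force: 7.4
```

apply_moves(moves="0 0 -0.3 0 0 0 0.66; 0 0 -0.6 0 0 0 0.66; 0 0 -0.8 0 0 0 0.66; 0 0 -0.8 0 0 0 0.66; 0 0 -0.7 0 0 0 0.66; 0 0 -0.4 0 0 0 0.66; 0 0 0 0 0 0 0.66")

```text
time: 7.08
eef_pos: [451.4, -328.3, 215.8]
tool_rot: [0.023, 1.0, -0.0, 0.001]
contact_force: [0.0, 0.4, -1.4]
gripper_width: 56.7
grip_force: 5.9
```

```bash
python3 - <<'E'
from h import *
b=cap('side');w=cap('wrist')
A=cv2.resize(b['pixels'][150:350,240:400],(480,600),interpolation=cv2.INTER_CUBIC);B=w['pixels'][100:300,200:440]
B=cv2.resize(B,(320,267));B=cv2.copyMakeBorder(B,0,333,0,0,cv2.BORDER_CONSTANT)
cv2.imwrite('pics/lift.png',np.hstack([A,B])[:,:,::-1])
E
```

```text
(no output)
```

View pics/lift.png

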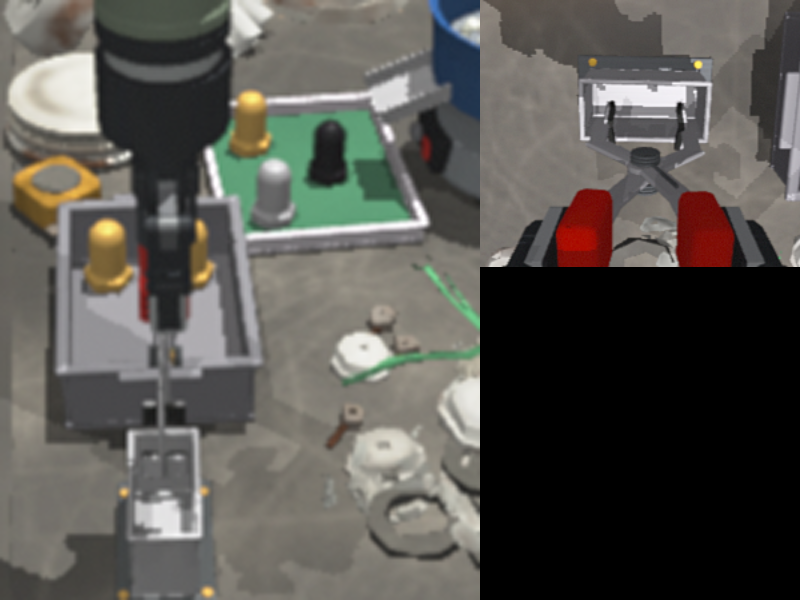

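The tongs are lifted clear and hang level, and the force reads −1.4 N, which matches their weight. The nuts are undisturbed.

apply_moves(moves="-0.1 0.5 0 0 0 0 0.66; -0.1 0.8 0 0 0 0 0.66; -0.1 1 0 0 0 0 0.66; -0.1 1 0 0 0 0 0.66; -0.1 1 0 0 0 0 0.66; -0.1 1 0 0 0 0 0.66; -0.1 1 0 0 0 0 0.66; -0.1 1 0 0 0 0 0.66; -0.1 1 0 0 0 0 0.66; -0.1 1 0 0 0 0 0.66; -0.1 1 0 0 0 0 0.66; -0.1 1 0 0 0 0 0.66")

```text
time: 8.68
eef_pos: [493.3, -45.1, 214.9]
tool_rot: [0.022, 1.0, 0.0, -0.0]
contact_force: [-0.2, 0.8, -1.7]
gripper_width: 56.6
grip_force: 5.9
```

apply_moves(moves="0 1 0 0 0 0 0.66; 0 1 0 0 0 0 0.66; 0 1 0 0 0 0 0.66; 0 1 0 0 0 0 0.66; 0 0.8 0 0 0 0 0.66; 0 0.5 0 0 0 0 0.66; 0 0 0 0 0 0 0.66; 0 0 0 0 0 0 0.66")

```text
time: 9.68
eef_pos: [499.7, 84.9, 215.0]
tool_rot: [0.023, 1.0, -0.0, -0.0]
contact_force: [-0.1, 0.0, -0.3]
gripper_width: 56.7
grip_force: 5.9
```

```bash
python3 - <<'E'
from h import *
c=cap('wrist','w2.png');s=env.sense();print(s['eef_pos'],s['tool_rot'])
h=cv2.cvtColor(c['pixels'],cv2.COLOR_RGB2HSV);m=cv2.inRange(h,(15,120,80),(32,255,255))
n,l,st,ce=cv2.connectedComponentsWithStats(m)
for i in range(1,n):
    if st[i,4]>100: print(ce[i].round(1),st[i])
for P in([561,142.5,48],[569,32,48],[561,142.5,5],[569,32,5]):print(proj(c,P))
E
```

```text
[499.75281198  84.65306013 215.02713299] [ 2.28611074e-02  9.99738637e-01 -1.35377838e-04 -9.43271375e-05]
[304.   61.9] [ 263   20   80   85 2555]
[195.7 110.9] [ 175   91   40   39 1132]
[204.1 175.1] [ 185  154   37   40 1049]
[377.4 229.3] [360 208  34  43 994]
[377.27944969 233.5301368 ]
[278.07216327 244.11277777]
[371.49491392 219.0856629 ]
[282.86129406 228.70973368]
```

View pics/w2.png

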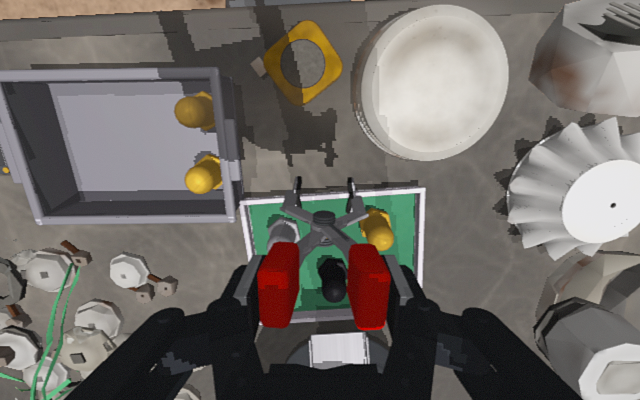

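The wrist view shows brass dome near (380,237), chrome near (281,240), black at (333,280), and the jaw tips near (297,188) and (351,188).

apply_moves(moves="-0.4 0.4 0 0 0 0 0.66; -0.8 0.8 0 0 0 0 0.66; -0.8 0.8 0 0 0 0 0.66; -0.4 0.48 0 0 0 0 0.66; 0 0 0.4 0 0 0 0.66; 0 0 0 0 0 0 0.66")

```text
time: 10.48
eef_pos: [561.3, 143.7, 203.6]
tool_rot: [0.023, 1.0, -0.001, -0.002]
contact_force: [0.1, 0.9, -1.4]
gripper_width: 56.5
grip_force: 5.9
```

```bash
python3 - <<'E'
from h import *
b=cap('side');w=cap('wrist');s=env.sense();print(s['eef_pos'])
A=cv2.resize(b['pixels'][130:230,280:380],(500,500),interpolation=cv2.INTER_CUBIC);B=w['pixels'][100:300,260:380]
B=cv2.resize(B,(300,500),interpolation=cv2.INTER_CUBIC)
cv2.imwrite('pics/hov.png',np.hstack([A,B])[:,:,::-1])
p=s['eef_pos']
for P in([p[0],p[1],p[2]-124],[562.5,144,48],[562.5,144,63]):print(P,((proj(b,P)-[280,130])*5).round(),((proj(w,P)-[260,100])*2.5+[500,0]).round())
E
```

```text
[561.91062445 143.71165545 204.80109269]
[np.float64(561.9106244476034), np.float64(143.71165544561742), np.float64(80.80109269251969)] [213. 227.] [656. 237.]
[562.5, 144, 48] [213. 278.] [657. 215.]
[562.5, 144, 63] [214. 254.] [657. 225.]
```

View pics/hov.png

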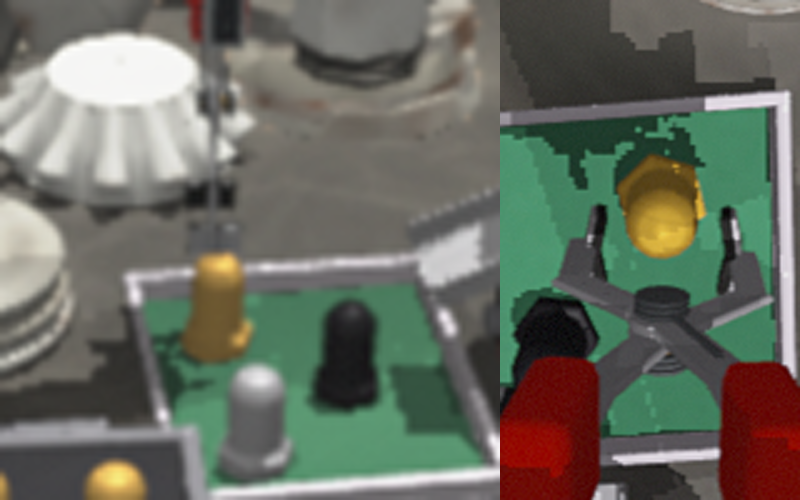

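The jaws are centred on the brass nut in y (663 against 662 px) and about 3 mm short in x. I'll correct that, descend and close.

apply_moves(moves="-0.11 0 0.4 0 0 0 0.66; 0 0 0.7 0 0 0 0.66; 0 0 0.6 0 0 0 0.66; 0 0 0.35 0 0 0 0.66; 0 0 0 0 0 0 0.66; 0 0 0 0 0 0 0.58; 0 0 0 0 0 0 0.5; 0 0 0 0 0 0 0.4; 0 0 0 0 0 0 0.3; 0 0 0 0 0 0 0.3", newtons=30)

```text
time: 11.82
eef_pos: [565.8, 144.3, 154.6]
tool_rot: [0.023, 1.0, 0.0, 0.001]
contact_force: [-1.2, -0.9, 4.7]
gripper_width: 41.2
grip_force: 30.8
```

```bash
python3 - <<'E'
from h import *
b=cap('side');w=cap('wrist');s=env.sense();print(s['eef_pos'],s['contact_force'],s['grip_force'],s['gripper_width'])
A=cv2.resize(b['pixels'][130:230,280:380],(500,500),interpolation=cv2.INTER_CUBIC);B=w['pixels'][100:300,260:380]
B=cv2.resize(B,(300,500),interpolation=cv2.INTER_CUBIC)
cv2.imwrite('pics/grip.png',np.hstack([A,B])[:,:,::-1])
E
```

```text
[565.8916729  144.31600944 154.63756134] [-0.72053349  0.40026825  6.36868374] 30.94203293323517 41.059707265550514
```

View pics/grip.png

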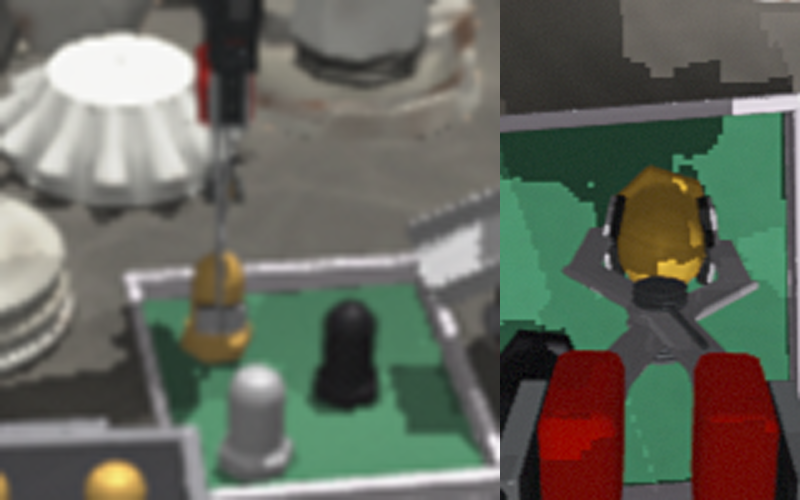

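The jaws have closed on the round body (41 mm, 31 N). Next I lift.

apply_moves(moves="0 0 -0.2 0 0 0 0.3; 0 0 -0.5 0 0 0 0.3; 0 0 -0.8 0 0 0 0.3; 0 0 -0.9 0 0 0 0.3; 0 0 -0.7 0 0 0 0.3; 0 0 -0.4 0 0 0 0.3; 0 0 -0.1 0 0 0 0.3")

```text
time: 12.8
eef_pos: [565.5, 144.3, 244.4]
tool_rot: [0.023, 1.0, 0.0, 0.0]
contact_force: [-0.7, 0.3, -2.1]
gripper_width: 41.0
grip_force: 30.5
```

apply_moves(moves="0.2 -0.4 0 0 0 0 0.3; 0.3 -0.8 0 0 0 0 0.3; 0.34 -1 0 0 0 0 0.3; 0.36 -1 0 0 0 0 0.3; 0.36 -1 0 0 0 0 0.3; 0.36 -1 0 0 0 0 0.3; 0.36 -1 0 0 0 0 0.3; 0.36 -1 0 0 0 0 0.3; 0.36 -1 0 0 0 0 0.3; 0.36 -1 0 0 0 0 0.3; 0.3 -0.9 0 0 0 0 0.3; 0.22 -0.58 0 0 0 0 0.3")

```text
time: 14.3
eef_pos: [454.8, -119.6, 243.5]
tool_rot: [0.023, 1.0, 0.0, -0.001]
contact_force: [0.4, -0.1, -2.0]
gripper_width: 41.5
grip_force: 30.5
```

apply_moves(moves="0 0 0 0 0 0 0.3; 0 0 0 0 0 0 0.3")

```text
time: 14.55
eef_pos: [456.4, -117.8, 243.7]
tool_rot: [0.023, 1.0, 0.0, 0.0]
contact_force: [0.8, 0.0, -1.4]
gripper_width: 41.4
grip_force: 30.6
```

```bash
python3 - <<'E'
from h import *
b=cap('side');w=cap('wrist');s=env.sense();print(s['eef_pos'],s['contact_force'],s['grip_force'],s['gripper_width'])
A=cv2.resize(b['pixels'][170:310,240:365],(446,500),interpolation=cv2.INTER_CUBIC);B=w['pixels'][60:260,250:390]
B=cv2.resize(B,(350,500),interpolation=cv2.INTER_CUBIC)
cv2.imwrite('pics/ov.png',np.hstack([A,B])[:,:,::-1])
E
```

```text
[ 456.65301786 -117.55496155  243.74262516] [-0.13505475 -0.32750578 -1.75459116] 30.589967966079712 41.129794472040395
```

View pics/ov.png

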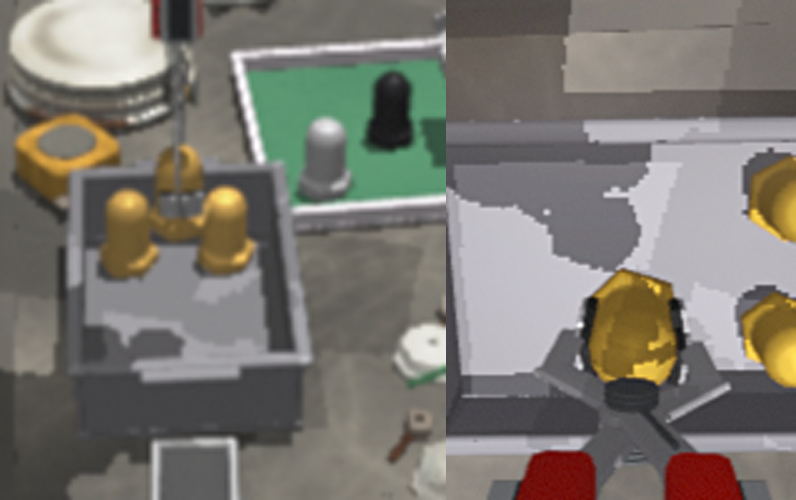

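The nut hangs upright over free floor, clear of the two tote nuts. I'll lower it and feel for contact.

apply_moves(moves="0 0 0.4 0 0 0 0.3; 0 0 0.8 0 0 0 0.3; 0 0 0.9 0 0 0 0.3; 0 0 0.7 0 0 0 0.3; 0 0 0.4 0 0 0 0.3; 0 0 0.2 0 0 0 0.3; 0 0 0 0 0 0 0.3; 0 0 0 0 0 0 0.3")

```text
time: 15.65
eef_pos: [456.9, -118.2, 159.4]
tool_rot: [0.023, 1.0, -0.0, 0.001]
contact_force: [-0.5, 0.3, -1.6]
gripper_width: 41.0
grip_force: 30.6
```

apply_moves(moves="0 0 0.08 0 0 0 0.3; 0 0 0.06 0 0 0 0.3; 0 0 0 0 0 0 0.3")

```text
time: 16.02
eef_pos: [456.4, -118.1, 155.2]
tool_rot: [0.023, 1.0, 0.0, -0.0]
contact_force: [0.1, 0.2, -2.3]
gripper_width: 40.9
grip_force: 30.6
```

apply_moves(moves="0 0 0.04 0 0 0 0.3; 0 0 0.04 0 0 0 0.3; 0 0 0 0 0 0 0.3")

```text
time: 16.4
eef_pos: [456.7, -118.1, 153.7]
tool_rot: [0.023, 1.0, 0.0, 0.0]
contact_force: [0.1, 1.1, 1.4]
gripper_width: 41.3
grip_force: 31.2
```

It has touched the floor. I'll release it slowly.

apply_moves(moves="0 0 0.02 0 0 0 0.48; 0 0 0 0 0 0 0.52; 0 0 0 0 0 0 0.56; 0 0 0 0 0 0 0.6; 0 0 0 0 0 0 0.63; 0 0 0 0 0 0 0.66; 0 0 0 0 0 0 0.66; 0 0 0 0 0 0 0.66")

```text
time: 17.4
eef_pos: [456.5, -118.1, 152.8]
tool_rot: [0.023, 1.0, 0.0, 0.0]
contact_force: [-0.5, 0.4, -1.7]
gripper_width: 56.7
grip_force: 5.9
```

```bash
cat >> h.py <<'E'
def br(c,roi):
    h=cv2.cvtColor(c['pixels'],cv2.COLOR_RGB2HSV);m=cv2.inRange(h,(15,120,60),(32,255,255))
    n,l,s,ce=cv2.connectedComponentsWithStats(m);x0,y0,x1,y1=roi
    return [(ce[i].round(1).tolist(),s[i].tolist()) for i in range(1,n) if s[i,4]>40 and x0<ce[i][0]<x1 and y0<ce[i][1]<y1]
E
python3 - <<'E'
from h import *
b=cap('side');w=cap('wrist');print(env.sense()['contact_force'],env.sense()['gripper_width'])
for q in br(b,(255,175,385,290)):print('side',q)
for q in br(w,(200,50,500,300)):print('wr',q)
print(proj(b,[457,-118,33]),proj(b,[457,-118,62]),proj(b,[457,-118,4]))
E
```

```text
[ 0.54504299  0.62393491 -0.55270468] 56.13639558381586
side ([256.6, 213.0], [244, 202, 29, 24, 315])
side ([275.5, 235.3], [269, 223, 15, 24, 269])
side ([302.9, 234.4], [296, 223, 15, 23, 257])
side ([293.8, 248.1], [291, 243, 6, 12, 54])
side ([290.9, 263.2], [284, 258, 15, 9, 59])
wr ([410.9, 154.1], [386, 129, 52, 48, 1785])
wr ([324.6, 191.9], [305, 168, 39, 48, 1418])
wr ([404.6, 225.3], [382, 199, 46, 53, 1710])
[291.43752196 253.02481592] [291.23883273 243.32985952] [291.63089843 262.46053784]
```

The nut stands free at the predicted pixels. Next I raise the tongs and go to the chrome nut.

apply_moves(moves="0 0 -0.2 0 0 0 0.66; 0 0 -0.5 0 0 0 0.66; 0 0 -0.8 0 0 0 0.66; 0 0 -0.8 0 0 0 0.66; 0 0 -0.5 0 0 0 0.66; 0 0 -0.2 0 0 0 0.66; 0 0 0 0 0 0 0.66")

```text
time: 18.38
eef_pos: [456.4, -118.1, 227.8]
tool_rot: [0.023, 1.0, 0.0, 0.0]
contact_force: [0.1, -0.4, -1.4]
gripper_width: 56.2
grip_force: 5.9
```

apply_moves(moves="-0.4 0.5 0 0 0 0 0.66; -0.6 0.9 0 0 0 0 0.66; -0.65 1 0 0 0 0 0.66; -0.65 1 0 0 0 0 0.66; -0.65 1 0 0 0 0 0.66; -0.6 0.95 0 0 0 0 0.66; -0.4 0.5 0 0 0 0 0.66; -0.31 0.4 0 0 0 0 0.66; 0 0 0.4 0 0 0 0.66; 0 0 0.4 0 0 0 0.66; 0 0 0 0 0 0 0.66; 0 0 0 0 0 0 0.66")

```text
time: 19.88
eef_pos: [569.7, 32.7, 207.9]
tool_rot: [0.023, 1.0, 0.0, 0.0]
contact_force: [-0.6, 0.4, -1.8]
gripper_width: 56.0
grip_force: 5.9
```

```bash
python3 - <<'E'
from h import *
b=cap('side');w=cap('wrist');t=cap('top');s=env.sense();print(s['eef_pos'],s['contact_force'])
for q in br(b,(255,175,385,290)):print('side',q)
for c,n,roi in((w,'w',(280,120,370,240)),(b,'b',(310,190,350,250))):
    x0,y0,x1,y1=roi;h=cv2.cvtColor(c['pixels'],cv2.COLOR_RGB2HSV)
    m=((h[...,1]<60)&(h[...,2]>110)).astype(np.uint8);z=np.zeros_like(m);z[y0:y1,x0:x1]=m[y0:y1,x0:x1]
    k,l,st,ce=cv2.connectedComponentsWithStats(z)
    for i in range(1,k):
        if st[i,4]>40:print(n,ce[i].round(1),st[i])
    print('pred',proj(c,[570,33,48]),proj(c,[570,33,63]),proj(c,[570,33,5]), 'jaw',proj(c,s['eef_pos']-[0,0,124]))
m=cv2.inRange(cv2.cvtColor(w['pixels'],cv2.COLOR_RGB2HSV),(60,100,40),(90,255,255))
print('\n'.join(''.join('.' if m[r,q] else ('#' if w['pixels'][r,q].max()<60 else ('o' if w['pixels'][r,q].min()>110 else '+')) for q in range(276,366,1)) for r in range(130,236,2)))
E
```

```text
[570.02434792  32.95930046 208.24282514] [-0.84099688 -0.1037653  -1.12210683]
side ([256.6, 213.0], [244, 202, 29, 24, 314])
side ([275.4, 235.3], [269, 223, 15, 24, 267])
side ([296.4, 245.5], [284, 223, 27, 44, 538])
w [352.6 122.9] [337 120  33   9 221]
w [300.8 176.1] [ 280  130   90  110 1344]
w [324.4 185.9] [309 170  32  30 617]
w [353.8 192.5] [352 186   5  15  42]
w [356.4 222.8] [345 217  24  13  86]
pred [322.63718614 183.62920872] [322.6132462  187.66521625] [322.69519142 173.85016756] jaw [322.5316858  194.10959942]
b [311.1 206.9] [310 196   4  19  45]
b [331.4 205.8] [326 202  11   9  73]
b [334.2 239.1] [318 225  32  25 576]
pred [330.77921694 208.31730538] [330.93808961 203.524707  ] [330.33475704 221.72501027] jaw [331.17823753 196.64012358]
+++++++++++++++++++++++++++++++++++++++++++++++++++++++++++++++++++++++#++++++++++++++++++
+++++++++++++++++++++++++++++++++++++++++++++++++++++++++++++++++++ooooooooooooooooooooooo
+++++++++++++++++++++++++++++++++++++++++++++++++ooooooooooooooooooooooooooooooooooooooooo
++++++++++++++++o++++++ooooooooooooooooooooooooooooooooo
[... 3793 characters left out ...]
+++++++++++#++++++++#####+++++##...+++++++++++++++++++++ooooooo
ooooooooooooooooooo....++++++++++++++++++++##++++++++######++++++++++++++++++++oooooooo+##
ooooooooooooooooooo........++++++oo++++###+++++++++++++####+++++++++++++++oooooooo+.######
oooooooooo+oooooooo.............+++++++++++++++++++++####+++++++++++++oooooooo+......#####
ooooooooooooooooooo+...............++++++++++++++++++++###++++++++++++oooo............####
ooooooooooooooooo+o+...............++oooooooo+++++++++++++###+++++++++................+###
oooooooooooooooooooo...............++++oooooo+++++++++++++++####++.....................+##
oooooooooooooooooooo..............+++++++++++oo+++++++++++++++####+++...................+#
```

The chrome nut is at about (572,33) and the jaws straddle it (inner edges 300 and 350 px, dome centre 323). I'll descend and close.

apply_moves(moves="-0.07 -0.03 0.4 0 0 0 0.66; 0 0 0.7 0 0 0 0.66; 0 0 0.7 0 0 0 0.66; 0 0 0.4 0 0 0 0.66; 0 0 0 0 0 0 0.66; 0 0 0 0 0 0 0.58; 0 0 0 0 0 0 0.5; 0 0 0 0 0 0 0.4; 0 0 0 0 0 0 0.3; 0 0 0 0 0 0 0.3", newtons=30)

```text
time: 21.28
eef_pos: [572.1, 32.3, 153.7]
tool_rot: [0.023, 1.0, 0.0, 0.001]
contact_force: [0.4, -0.7, 5.0]
gripper_width: 41.0
grip_force: 30.8
```

apply_moves(moves="0 0 -0.2 0 0 0 0.3; 0 0 -0.5 0 0 0 0.3; 0 0 -0.7 0 0 0 0.3; 0 0 -0.8 0 0 0 0.3; 0 0 -0.8 0 0 0 0.3; 0 0.2 -0.8 0 0 0 0.3; 0 0.4 -0.8 0 0 0 0.3; 0 0.4 -0.8 0 0 0 0.3; 0 0.2 -0.7 0 0 0 0.3; 0 0 -0.6 0 0 0 0.3; 0 0 -0.4 0 0 0 0.3; 0 0 -0.2 0 0 0 0.3", newtons=32)

```text
time: 22.78
eef_pos: [573.0, 62.0, 335.8]
tool_rot: [0.023, 1.0, 0.0, 0.0]
contact_force: [-0.3, -0.1, -1.8]
gripper_width: 40.8
grip_force: 32.5
```

apply_moves(moves="0 0 0 0 0 0 0.3; 0 0 0 0 0 0 0.3; 0 0 0 0 0 0 0.3; 0 0 0 0 0 0 0.3")

```text
time: 23.28
eef_pos: [572.9, 62.3, 335.0]
tool_rot: [0.023, 1.0, 0.0, -0.0]
contact_force: [-0.0, 0.7, -1.8]
gripper_width: 40.6
grip_force: 32.5
```

```bash
python3 - <<'E'
from h import *
b=cap('side');w=cap('wrist');s=env.sense();print(s['eef_pos'],s['contact_force'],s['grip_force'],s['gripper_width'])
for q in br(b,(255,175,385,290)):print('side',q)
h=cv2.cvtColor(b['pixels'],cv2.COLOR_RGB2HSV)
m=cv2.inRange(h,(60,100,40),(90,255,255));print('green at old chrome spot',m[212:220,326:336].mean())
print('black nut dark px',(b['pixels'][188:212,340:358].max(2)<50).sum())
p=s['eef_pos'];print('nut pred px side',proj(b,p-[0,0,121]),proj(b,p-[0,0,150]))
u,v=proj(b,p-[0,0,121]).astype(int)
for r in range(v-20,v+24,2):print(r,''.join('o' if b['pixels'][r,q].min()>100 and np.ptp(b['pixels'][r,q].astype(int))<25 else ('#' if b['pixels'][r,q].max()<60 else '.') for q in range(u-25,u+25)))
mw=cv2.inRange(cv2.cvtColor(w['pixels'],cv2.COLOR_RGB2HSV),(60,100,40),(90,255,255))
for r in range(130,236,3):print(''.join('.' if mw[r,q] else ('#' if w['pixels'][r,q].max()<60 else ('o' if w['pixels'][r,q].min()>110 else '+')) for q in range(286,362,1)))
E
```

```text
[572.90843894  62.30016092 335.15617771] [-0.28424907 -0.33716784 -1.73318305] 32.51902520656586 41.15910778432252
side ([256.6, 212.9], [244, 202, 29, 24, 305])
side ([296.4, 245.3], [284, 223, 27, 44, 537])
side ([275.3, 235.6], [269, 224, 15, 23, 260])
green at old chrome spot 245.4375
black nut dark px 192
nut pred px side [332.18763163 145.77386492] [331.85172325 156.16327756]
125 o.......#...oooooooooooooo.ooooooooooooooooooooooo
127 .......######...oooooooooo.ooooooooooooooooooooooo
129 ......#######.....oooooooooooooooooooooooooooooooo
131 ........................oooooooooooooooooooooooooo
133 ...oooooooooooo..............ooooooooooooooooooooo
135 ..ooooooooooooooo.o...oo..oooo.ooooooooooooooooooo
137 ooooooooooooooooooooooooo..oooo...oooooooooooooooo
139 ooooooooooooooooooooooooo..ooooo.#...ooooooooooooo
141 oooooooooooooooooo.....oo..ooooo.#####.....ooo....
143 ooooooooooooooooooo............o...#############..
145 oooooooooooooooooooo...........oooo...............
147 oooooooooooooooooooo........o.o.ooooooooo.........
149 oooooooooooooooooooo............oooooooooooooooooo

[... 2566 characters left out ...]
++++...
..++++++++++++++++++++++++ooooo+########++++oooooooo+###+oo+++++++++++++++..
+......++++++++++++++++++++#####################+++...++++++++++++++++++++oo
o...........++++++++++++++++##++#############+###+++++++++++++++++++oooooo+.
o.................++++++++++###++++########++####++++++++++++++oooooo++.....
o+.....................+++++++##+++++#+++######++++++++++oooooo++....+..++++
o+......................+++++++++++++++++++####+++++oooooo++++++++++++++++++
++ooo+o+++++++++++++++++++++++++++++++++++++++####++++++++oo+++++++ooooooooo
ooooooooooooooooooooooooo++++++++++++++++++++++++####+++oooooooooooooooooooo
oooooooooooooooo+++++++++++++++++++++++++++++++++++#####+++ooooooooooooooooo
```

```bash
python3 -c "
from cell import finish_job
print(finish_job())"
```

```text
the job is handed in; nothing more can be done
None
```

I handed the job in at about 23 s: the brass nut stands in the tote about 80 mm from the other two, and the tongs are holding the chrome nut over the tray with its underside about 18 cm above the table; the final camera check showed the black nut and the two tote nuts still in place.

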